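Set the transport lock of the V-anvil load cell

TASK

Two load-cell bases stand on the bench, one carrying a V-grooved anvil and the other a flat round anvil. The one with the V-grooved anvil is about to be carried away: slide the black grip of its transport lock towards its anvil, fully home against the end stop, and let go. Leave the lock of the flat-anvil base as it is.

Things in the scene. Friction and masses are not known exactly. Their poses are not given: they have to be found in the camera images.
- vee_grip (a point): Centre of the black upright lock grip on the base with the V-grooved anvil: a block 16 mm wide (x), 26 long (y), 38 tall (z up), its top 19 mm above this point, on a 30 x 30 mm dark foot whose upper face is 18 mm below. It slides only along its y; +y points to the anvil and locks. Base: fixed grey box 84 x 224 mm, long along y, its deck 33 mm above the bench and 28 mm below this point.
- vee_lock (a joint): Slide of that lock from its rear stop towards the anvil, m: 0 = unlocked, 0.060 = at the front end stop (locked, steel tongue under the keeper). Starts at 0 to 0.03, needs 2 to 5 N, stays where left. The anvil (52 mm across, V groove on top, top 20 mm above the grip's centre) is centred 150 mm ahead of the grip at 0, 90 mm at 0.060.
- flat_grip (a point): The same point on the alike lock of the alike base that carries the flat round anvil (68 mm across, its top 21 mm above this point). Not to be moved. The two bases stand side by side, either one on the left, each with its anvil at its right-hand end.
- flat_lock (a joint): Slide of that other lock, 0 to 0.060 m, measured in the same way. Starts at 0 to 0.03 and must stay.

How it is judged (in metres and radians):
At the end, for the whole second after the job is handed in: The lock of the base with the V-grooved anvil is within 10 mm of its front end stop and at rest, and the grip of the other base's lock is within 10 mm of where it started (value of joint vee_lock above 0.05 m and velocity of joint vee_lock between -0.005 and 0.005 m/s and distance of flat_grip from where it was at the start of the episode below 0.01 m); the robot touches nothing.
It fails at once if the lock of the flat-anvil base is moved by more than 10 mm (distance of flat_grip from where it was at the start of the episode above 0.01 m).
It also fails if it takes over 32 s, if anything falls off the work surface, if the arm or the gripper's body presses on something with over 40 N, if the wrist force passes 120 N, or if a joint passes its speed limit or range.

ROBOT

A 6-joint arm with a two-finger parallel gripper is mounted at the origin on a cart in front of the work surface, level with it; the furniture and walls round the work are solid. World frame = base frame: x ahead of the robot, y to its left, z up, the work surface at z = 0. Lengths are in m, angles in degrees, forces in N, time in s.
With the tool pointing down it reaches from about 0.3 to 0.75 m from the base axis. Payload 8.5 kg.
Tool frame: the origin (TCP) lies on the mounting face of the last link; the fingertips stand tip_extent ahead of it and the grasp point (between the pads) lies 155 mm ahead of it (tip_extent is the distance from the TCP to the fingertips, in m); z points along the fingers, y is the line along which they close (so a half turn about z gives the same grasp; the last joint's range is limited). The gripper opens to 85 mm and grips with 20 to 120 N. Pads are 22 mm wide; open, the fingers measure 114 mm over their backs; the gripper's body (76 mm by 85 mm) begins 54 mm behind the grasp point. The pads swing forward as they close: fully open they stand 13 mm farther back than shut.
Start: joints at [-89.055, 21.807, 74.336, -0, 83.858, -12.336], TCP at [0.126, -0.535, 0.405] pointing down, gripper open.
Joint ranges: [-178.18, 178.18], [-50.72, 133.34], [12.68, 142.11], [-81.47, 261.47], [9.98, 163.14], [-165.26, 165.26]. Speed limits (degrees/s): [136.94, 136.94, 180, 180, 180, 180].

INTERFACE

Orientations are given as a 3x3 rotation matrix whose columns are the frame's x, y, z axes.
In Python, from rig import observe, get_image, camera_params, close_job, tip_extent gives the robot as it stands.
- The arm moves only by the shell command python3 -m creep 'ROWS' [FORCE]. ROWS is JSON, a list of rows, each an object with "jaw": the gripper's target within -1 to 1 (shut at 1, half-way at 0, fully open at -1); "travel": the shift along the world's x, y, z in mm, a list of three; "roll": the turn about the world's z in rad. A call has 1 to 12 rows; each row is the pose to reach, as a shift and turn from the pose commanded when the call began; what a row does not reach only later rows make up. A row lasts 1/10 s, in which the tool goes at most 50 mm and 8.59 degrees, less where a joint would pass 70% of its speed; a pose out of reach is approached as far as the arm can. A call with a gripper value outside its range is refused whole. The fingers move at their own pace and stop on an object; FORCE is the grip in N (left out, the last holds). Time passes only in rows, so rows that repeat a pose let the fingers close. It gives the time, the measured TCP pose, the force, the opening and the grip force at its end, in the units of the state.
- observe(): the state, without advancing time (a new reading comes with each control period).
- get_image(name): name is "side" or "top"; returns (picture, depth): 420x560x3 uint8, red, green, blue; 420x560 float32, m along the optical axis (not along the pixel's ray), 0 where there is no reading.
- camera_params(name): a dict with "mtx" (3x3 intrinsics, pixels), "extrinsics" (4x4, takes a point from camera to world coordinates). Camera axes: x right, y down, z forward; pixel columns grow to the right and rows downward; lengths in m; the calibration is good to about 2 mm. A picture is of the moment at which its call begins. camera_params takes no time and is no camera call.
- close_job(): hands the job in; it is judged then, once.
The state is a dict: "time_s": time; "q": joint angles; "qvel": joint speeds; "joint_efforts": joint torques, N m; "position": TCP position; "tool_rot": TCP orientation; "ft_force": force on the tool from outside, world axes, zero at the start; "wrist_torque": the same for the moment, N m; "grip_width": finger opening in m; "gripper_force": force on a finger pad.
Only numpy, scipy, OpenCV 4.12 (cv2) and the standard library are available. Lean on these libraries where they do the work, as an engineer would, in place of code of your own. Each camera call takes 0.05 s, during which the arm holds its last target. There are 200 camera calls.

## Working session

There is one attempt and no reset: what is moved stays moved. The work goes in short steps, Python scripts to look and compute and a shell command to move; the robot and the scene stay as the last step left them, time stands still between calls to the robot, and variables do not carry over. Pictures are saved under pics/ and viewed, at most 10 in all, crops included, and the job is handed in when it is done.

```bash
mkdir -p pics; ls; python3 - <<'E'
from rig import *
import cv2,numpy as np
print(tip_extent() if callable(tip_extent) else tip_extent)
o=observe();print(o['time_s'],o['position'],o['tool_rot'],o['grip_width'])
for n in('top','side'):
    p,d=get_image(n);cv2.imwrite(f'pics/{n}0.png',p[:,:,::-1]);np.savez(f'{n}0.npz',p=p,d=d)
    c=camera_params(n);print(n,c['mtx'],c['extrinsics'])
E
```

```text
pics
0.1734
0.0 [ 0.12635977 -0.53523914  0.4041109 ] [[ 9.73252803e-01  2.29736764e-01 -3.91615906e-05]
 [ 2.29736564e-01 -9.73251702e-01  1.49492967e-03]
 [ 3.05326220e-04 -1.46394134e-03 -9.99998882e-01]] 0.08564707214276002
top [[390.9480102    0.         282.25052132]
 [  0.         390.9480102  207.05115946]
 [  0.           0.           1.        ]] [[-0.02519312 -0.99762694  0.06407646  0.3898823 ]
 [-0.99923557  0.02704672  0.02822688 -0.05916076]
 [-0.02989295 -0.06331636 -0.99754571  1.00217437]
 [ 0.          0.          0.          1.        ]]
side [[406.04142028   0.         282.43026278]
 [  0.         406.04142028 208.88118288]
 [  0.           0.           1.        ]] [[ 0.98909518 -0.07580835  0.12626882  0.3336173 ]
 [-0.14724878 -0.49202735  0.85803665 -0.78455773]
 [-0.00291863 -0.86727284 -0.49782457  0.52146765]
 [ 0.          0.          0.          1.        ]]
```

View pics/top0.png

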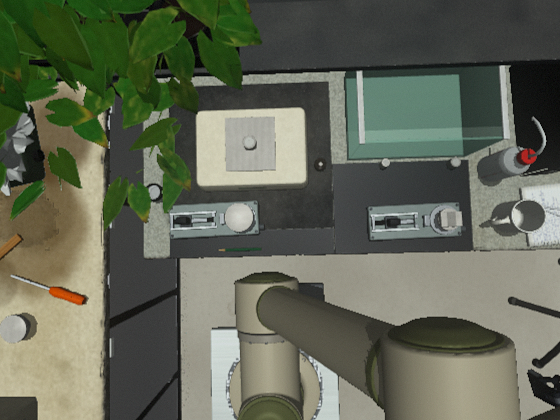

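View pics/side0.png

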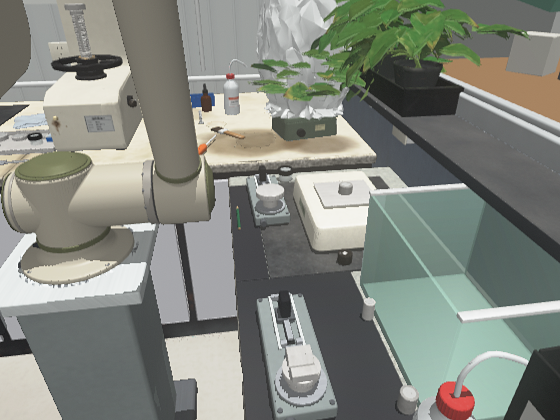

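The top view shows the V-anvil base on the right (about columns 368-465, rows 205-240, anvil at 450,218) and the flat-anvil base on the left (170-258, anvil at 240,217). In the side view the V base is the near one, with its black grip at about (285,303). Next I measure the grip from depth.

```bash
python3 - <<'E'
from rig import *
import cv2,numpy as np
for n,box in(('top',(360,195,475,250)),('side',(250,280,345,415))):
    z=np.load(n+'0.npz');p,d=z['p'],z['d'];c=camera_params(n);K,E=c['mtx'],c['extrinsics']
    v,u=np.mgrid[:420,:560]
    X=np.stack([(u-K[0,2])/K[0,0]*d,(v-K[1,2])/K[1,1]*d,d],-1)@E[:3,:3].T+E[:3,3]
    m=np.zeros(d.shape,bool);a=box;m[a[1]:a[3],a[0]:a[2]]=1;m&=d>0
    br=p.max(-1)
    deck=m&(abs(X[...,2]-.033)<.006)&(br>80)
    r=cv2.minAreaRect(X[deck][:,:2].astype(np.float32)*1000);print(n,'deck',r)
    for nm,k in(('grip',m&(br<60)&(X[...,2]>.066)),('anvil',m&(br>90)&(X[...,2]>.065))):
        k=cv2.morphologyEx(k.astype(np.uint8),cv2.MORPH_CLOSE,np.ones((3,3)))
        N,L,S,C=cv2.connectedComponentsWithStats(k)
        for i in range(1,N):
            if S[i,4]>8:
                q=X[L==i];print(n,nm,S[i],C[i].round(1),q.min(0).round(4),np.median(q,0).round(4),q.max(0).round(4))
    cv2.imwrite(f'pics/{n}c.png',cv2.resize(p[a[1]:a[3],a[0]:a[2],::-1],None,fx=5 if n=='top' else 4,fy=5 if n=='top' else 4))
    
E
```

```text
top deck ((409.64471435546875, -356.2208557128906), (82.25505065917969, 225.03311157226562), 1.3785831928253174)
top grip [388 219  13   7  80] [393.6 221.9] [ 0.3899 -0.3076  0.0651] [ 0.4071 -0.2927  0.0804] [ 0.4146 -0.0592  1.0022]
top anvil [438 209  25  22 408] [450.3 219.2] [ 0.385  -0.4499  0.0657] [ 0.4107 -0.4259  0.0799] [ 0.4347 -0.0592  1.0022]
side deck ((409.273193359375, -356.5401611328125), (84.05950164794922, 223.48992919921875), 1.277456521987915)
side grip [279 291  12  17 165] [283.9 299. ] [ 0.3336 -0.7846  0.0661] [ 0.4061 -0.3046  0.0789] [ 0.4155 -0.2872  0.5215]
side anvil [ 282  344   39   42 1230] [300.7 364.9] [ 0.3336 -0.7846  0.0649] [ 0.4091 -0.4277  0.0779] [ 0.4366 -0.3998  0.5215]
```

View pics/topc.png

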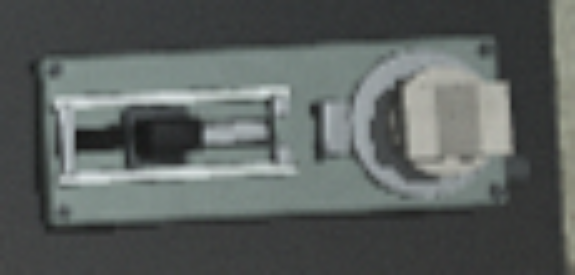

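The crop confirms the V anvil and the grip at about (163,132) in it. The grip centre is near (0.4075, -0.294) with its top at z 0.080 (expected 0.080). The deck measures 84 x 224 mm with a yaw of 1.35°. The anvil is about 133 mm ahead, so the joint is near 0.017 and about 43 mm remain towards world -y. I'll push from behind with closed fingers.

```bash
python3 -m creep '[{"jaw":1,"travel":[30,32,0],"roll":0.14},{"jaw":1,"travel":[60,64,0],"roll":0.28},{"jaw":1,"travel":[90,96,0],"roll":0.42},{"jaw":1,"travel":[120,128,0],"roll":0.56},{"jaw":1,"travel":[150,160,0],"roll":0.70},{"jaw":1,"travel":[180,192,0],"roll":0.84},{"jaw":1,"travel":[210,224,0],"roll":0.98},{"jaw":1,"travel":[240,256,0],"roll":1.12},{"jaw":1,"travel":[270,288,0],"roll":1.26},{"jaw":1,"travel":[280,305,0],"roll":1.362},{"jaw":1,"travel":[280,305,0],"roll":1.362},{"jaw":1,"travel":[280,305,0],"roll":1.362}]'
python3 - <<'E'
from rig import *
import numpy as np
o=observe();print(tip_extent,o['position'],o['tool_rot'].round(3),o['grip_width'],o['time_s'],o['q'])
z=np.load('top0.npz');d=z['d'];c=camera_params('top');K,E=c['mtx'],c['extrinsics']
v,u=np.mgrid[:420,:560]
X=np.stack([(u-K[0,2])/K[0,0]*d,(v-K[1,2])/K[1,1]*d,d],-1)@E[:3,:3].T+E[:3,3]
print((X[212:234:1,370:400:3,2]*1000).round().astype(int))
E
```

```text
time_s: 1.3
position: [0.4062, -0.2304, 0.4046]
tool_rot: [[-0.022, 1.0, -0.001], [1.0, 0.022, 0.0], [0.0, -0.001, -1.0]]
ft_force: [0.1, -0.6, 0.2]
grip_width: 0.0001
gripper_force: 0.0
0.1734 [ 0.40623608 -0.23040097  0.4045532 ] [[-0.022  1.    -0.001]
 [ 1.     0.022  0.   ]
 [ 0.    -0.001 -1.   ]] 5.934564049703878e-05 1.3 [-4.41284492e+01  1.34753791e+01  8.67714200e+01 -1.91480895e-02
  7.97749925e+01 -4.53586504e+01]
[[  35   38   36   34   35   36   35   33   34   33]
 [  34   34   34   33   34   34   35   36   36   35]
 [  36   35   34   36   34   38   39   37   38   40]
 [  35   38   39   36   40   38   40   37   43   39]
 [  37   39   38   43   38   39   34   33   43   34]
 [  32   45   33   35   33   44   41   41   45   33]
 [  34   42   33   35   36   43   46   43   45   44]
 [  34   40   34   34   35   43   56   81   78   81]
 [  35   42   33   34   33   41   67   81   83   82]
 [  35   43   34   33   33   45   66   84   79   81]
 [  32   41   34   35   33   43   65   79   79   82]
 [  33   43   36   35   36   43   66 1002   79   80]
 [  33   43   33   32   36   43   67   81   80   82]
 [  37   45   36   34   35   43   60   81   79   78]
 [  36   46   33   34   33 1002   43   45   43   40]
 [  34   44   33   33   34   39   45   45   45   46]
 [  33   44   35   34   33   39   44   44   43   44]
 [  35   46   37   34   35   32   36   34   41   40]
 [  34   46   40   41   40   42   38   41   41   41]
 [  34   37   42   40   37   37   39   33   35   34]
 [  33   33   34   35   33   34   32   33   37   36]
 [  36   34   35   37   34   37   34   33   34   38]]
```

```bash
python3 -m creep '[{"jaw":1,"travel":[1,0,-40],"roll":0},{"jaw":1,"travel":[1,0,-80],"roll":0},{"jaw":1,"travel":[1,0,-120],"roll":0},{"jaw":1,"travel":[1,0,-150],"roll":0},{"jaw":1,"travel":[1,0,-165],"roll":0},{"jaw":1,"travel":[1,0,-173],"roll":0},{"jaw":1,"travel":[1,0,-173],"roll":0},{"jaw":1,"travel":[1,0,-173],"roll":0}]'
python3 - <<'E'
from rig import *
import cv2,numpy as np
p,d=get_image('side');cv2.imwrite('pics/s1.png',cv2.resize(p[200:420,210:400,::-1],None,fx=2.7,fy=2.7))
E
```

```text
time_s: 2.1
position: [0.4073, -0.2309, 0.2324]
tool_rot: [[-0.022, 1.0, 0.001], [1.0, 0.022, -0.001], [-0.001, 0.001, -1.0]]
ft_force: [0.1, 0.5, 1.2]
grip_width: 0.0002
gripper_force: 0.0
```

View pics/s1.png

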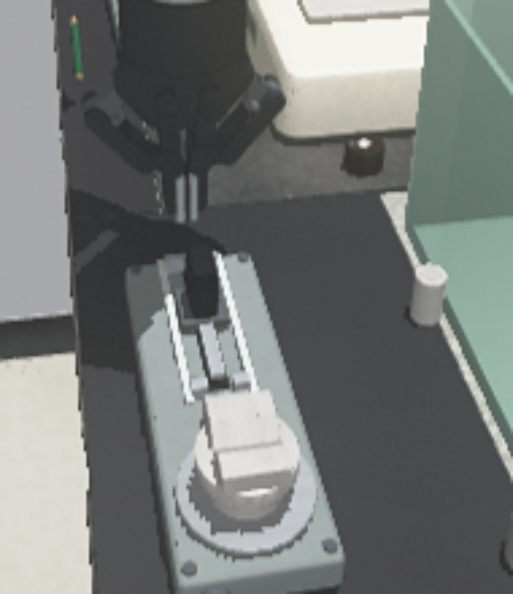

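The closed fingers (tips at 187,215) stand directly behind the black grip (202,280), clear of the rails and the base. Now the push, at moderate speed.

```bash
python3 -m creep '[{"jaw":1,"travel":[0,-12,0],"roll":0},{"jaw":1,"travel":[0,-24,0],"roll":0},{"jaw":1,"travel":[1,-32,0],"roll":0},{"jaw":1,"travel":[1,-38,0],"roll":0},{"jaw":1,"travel":[1,-44,0],"roll":0},{"jaw":1,"travel":[1,-50,0],"roll":0},{"jaw":1,"travel":[1,-56,0],"roll":0},{"jaw":1,"travel":[1,-62,0],"roll":0},{"jaw":1,"travel":[2,-68,0],"roll":0},{"jaw":1,"travel":[2,-72,0],"roll":0},{"jaw":1,"travel":[2,-72,0],"roll":0}]'
```

```text
time_s: 3.25
position: [0.4093, -0.3029, 0.2317]
tool_rot: [[-0.023, 1.0, 0.0], [1.0, 0.023, -0.001], [-0.001, 0.0, -1.0]]
ft_force: [-0.1, -0.2, 0.9]
grip_width: -0.0002
gripper_force: 0.0
```

```bash
python3 -m creep '[{"jaw":1,"travel":[0,-2,0],"roll":0},{"jaw":1,"travel":[0,-3,0],"roll":0},{"jaw":1,"travel":[0,-4,0],"roll":0}]'
```

```text
time_s: 3.55
position: [0.4094, -0.3062, 0.2317]
tool_rot: [[-0.023, 1.0, 0.0], [1.0, 0.023, 0.0], [0.0, 0.0, -1.0]]
ft_force: [1.0, 2.7, 0.0]
grip_width: 0.0003
gripper_force: 1.0
```

```bash
python3 -m creep '[{"jaw":1,"travel":[0,-1,0],"roll":0},{"jaw":1,"travel":[0,-2,0],"roll":0},{"jaw":1,"travel":[0,-3,0],"roll":0},{"jaw":1,"travel":[0,-4,0],"roll":0}]'
```

```text
time_s: 3.95
position: [0.4094, -0.3103, 0.2317]
tool_rot: [[-0.023, 1.0, 0.0], [1.0, 0.023, 0.0], [-0.0, 0.0, -1.0]]
ft_force: [0.8, 2.2, -0.3]
grip_width: 0.0
gripper_force: 1.0
```

```bash
python3 -m creep '[{"jaw":1,"travel":[0,-1,0],"roll":0},{"jaw":1,"travel":[0,-2,0],"roll":0}]'
```

```text
time_s: 4.15
position: [0.4093, -0.3123, 0.2317]
tool_rot: [[-0.023, 1.0, -0.0], [1.0, 0.023, 0.0], [0.0, 0.0, -1.0]]
ft_force: [2.2, 7.7, 2.0]
grip_width: 0.0001
gripper_force: 3.6
```

```bash
python3 -m creep '[{"jaw":1,"travel":[0,-1,0],"roll":0},{"jaw":1,"travel":[0,-1,0],"roll":0}]'
```

```text
time_s: 4.35
position: [0.4094, -0.3126, 0.2318]
tool_rot: [[-0.023, 1.0, -0.0], [1.0, 0.023, 0.002], [0.002, -0.0, -1.0]]
ft_force: [3.0, 8.0, 4.2]
grip_width: 0.0
gripper_force: 3.9
```

```bash
python3 -m creep '[{"jaw":1,"travel":[0,-1,0],"roll":0},{"jaw":1,"travel":[0,-2,0],"roll":0}]'
```

```text
time_s: 4.55
position: [0.4094, -0.3134, 0.2318]
tool_rot: [[-0.023, 1.0, -0.001], [1.0, 0.023, 0.006], [0.006, -0.001, -1.0]]
ft_force: [4.9, 19.8, 10.3]
grip_width: 0.0003
gripper_force: 9.7
```

The force climbs steeply to 20 N where the end stop was predicted, so the grip is at the stop. Back off, lift and check.

```bash
python3 -m creep '[{"jaw":1,"travel":[0,10,0],"roll":0},{"jaw":1,"travel":[0,30,0],"roll":0},{"jaw":1,"travel":[0,60,0],"roll":0},{"jaw":1,"travel":[0,80,30],"roll":0},{"jaw":1,"travel":[0,100,70],"roll":0},{"jaw":1,"travel":[0,120,110],"roll":0},{"jaw":1,"travel":[0,140,140],"roll":0},{"jaw":1,"travel":[0,150,150],"roll":0},{"jaw":1,"travel":[0,150,150],"roll":0},{"jaw":1,"travel":[0,150,150],"roll":0}]'
python3 - <<'E'
from rig import *
import cv2,numpy as np
p,d=get_image('side');cv2.imwrite('pics/s2.png',cv2.resize(p[200:420,210:400,::-1],None,fx=2.7,fy=2.7))
for n in('side','top'):
    p,d=get_image(n);c=camera_params(n);K,E=c['mtx'],c['extrinsics']
    v,u=np.mgrid[:420,:560]
    X=np.stack([(u-K[0,2])/K[0,0]*d,(v-K[1,2])/K[1,1]*d,d],-1)@E[:3,:3].T+E[:3,3]
    k=(d>0)&(p.max(-1)<60)&(X[...,2]>.066)&(X[...,2]<.09)&(abs(X[...,0]-.409)<.03)&(abs(X[...,1]+.33)<.06)
    q=X[k];print(n,k.sum(),q.min(0),np.median(q,0),q.max(0))
E
```

```text
time_s: 5.55
position: [0.4093, -0.1656, 0.3806]
tool_rot: [[-0.023, 1.0, -0.001], [1.0, 0.023, 0.0], [0.0, -0.001, -1.0]]
ft_force: [0.2, -0.4, -1.2]
grip_width: 0.0002
gripper_force: 0.0
side 130 [ 0.40005059 -0.35018674  0.06600764] [ 0.40694114 -0.34523568  0.07664046] [ 0.41664679 -0.3230585   0.08214278]Traceback (most recent call last):
  File "<stdin>", line 9, in <module>
    return umr_minimum(a, axis, None, out, keepdims, initial, where)
ValueError: zero-size array to reduction operation minimum which has no identity
```

View pics/s2.png

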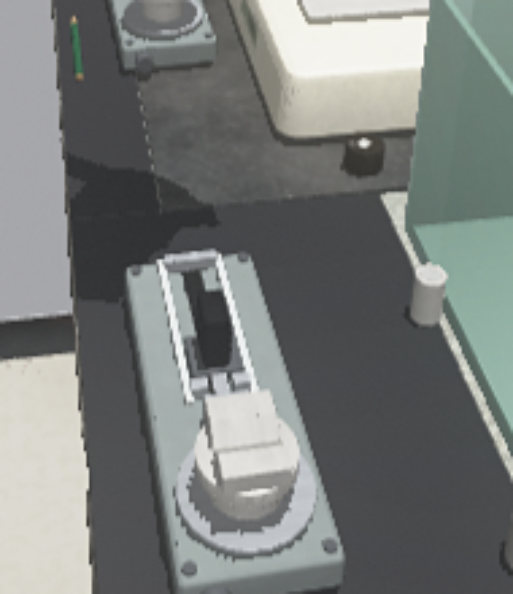

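The picture shows the grip (212,325) with its foot up against the front stop and the tongue under the keeper (220,382). Its centre is at y ≈ -0.337, 90 mm from the anvil, which is the locked position. The arm is clear.

```bash
python3 -c "
from rig import *
print(close_job())"
```

```text
the job is handed in; nothing more can be done
None
```

The V-anvil base's lock is pushed home against its front end stop and released with the arm clear; the flat-anvil base was never approached, and the job is handed in (no verdict was returned).

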